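# Seat a boat block in its registering jig and take a hand proof

### The arm

A 7-joint arm with a two-finger parallel gripper is mounted at the origin on a cart in front of the work surface, level with it; the furniture and walls round the work are solid. World frame = base frame: x ahead of the robot, y to its left, z up, the work surface at z = 0. Lengths are in m, angles in rad, forces in N, time in s.
With the tool pointing down it reaches from about 0.425 to 0.925 m from the base axis. Payload 6.8 kg.
Tool frame: the origin (TCP) lies on the centre line of the jaws, within the pads' length; the fingertips stand env.tip_reach ahead of it and the grasp point (between the pads) lies 3 mm ahead of it (env.tip_reach is the distance from the TCP to the fingertips, in m); z points along the fingers, y is the line along which they close (so a half turn about z gives the same grasp; the last joint's range is limited). The gripper opens to 88 mm and grips with 3 to 60 N. Pads are 20 mm wide; open, the fingers measure 115 mm over their backs; the gripper's body (75 mm by 178 mm) begins 61 mm behind the grasp point.
Start: joints at [1.165, 0.477, 0.022, 1.555, -0.011, 1.109, -0.083], TCP at [0.198, -0.645, 0.217] pointing down, gripper open.
Joint ranges: [-2.96, 2.96], [-0.34, 2.1], [-1.41, 1.46], [0.24, 2.44], [-1.37, 4.51], [0.17, 1.92], [-2.96, 2.96]. Speed limits (rad/s): [2.39, 2.39, 3.14, 3.14, 3.14, 3.14, 3.14].

### API

Orientations are given as a unit quaternion [x, y, z, w].
In Python, from cell import telemetry, optics, env gives the robot as it stands.
- The arm moves only by the shell command python3 -m pendant 'ROWS' [FORCE]. ROWS is JSON, a list that holds one entry, the list of rows, each a list of 5 numbers: the closure, from 0 (fully open) to 1 (shut), then the shift along the tool's x, y, z in mm, then the turn about the tool's z in rad. A call has 1 to 12 rows; each row shifts and turns the commanded pose from where the row before left it, along the tool's axes as they then stand; what a row does not reach is not made up. A row lasts 1/8 s, in which the tool goes at most 62.5 mm and 10.7 degrees, less where a joint would pass 70% of its speed; a pose out of reach is approached as far as the arm can. A call is refused whole if a number of a shift passes 62.5 or a number of a turn 0.188, either way. A call with a gripper value outside its range is refused whole. The fingers move at their own pace and stop on an object; FORCE is the grip in N (left out, the last holds). Time passes only in rows, so rows that do not move let the fingers close. It gives the time, the measured TCP pose, the force, the opening and the grip force at its end, in the units of the state.
- telemetry.observe(): the state, without advancing time (a new reading comes with each control period).
- optics.capture(name): name is "side" or "top"; returns the picture (480x640x3 uint8, red, green, blue); there is no depth.
- optics.get_calibration(name): a dict with "fx", "fy", "cx", "cy" (pixels), "k1" (the pictures are not rectified: a ray, as slopes to the right and down, at radius r is drawn at 1 + k1 r^2 times it, then the intrinsics apply), "eye" and "attitude" of the camera in the world. Camera axes: x right, y up, looking along -z (the intrinsics and any distortion apply to the point x, -y, -z); pixel columns grow to the right and rows downward; lengths in m; the calibration is good to about 2 mm. A picture is of the moment at which its call begins. get_calibration takes no time and is no camera call.
- env.job_done(): hands the job in; it is judged then, once.
The state is a dict: "time": time; "qpos": joint angles; "dq": joint speeds; "effort": joint torques, N m; "tool_pos": TCP position; "orientation": TCP orientation; "ft_force": force on the tool from outside, world axes, zero at the start; "torque": the same for the moment, N m; "gripper_width": finger opening in m; "grip_force": force on a finger pad.
Only numpy, scipy, OpenCV 4.12 (cv2) and the standard library are available. Lean on these libraries where they do the work, as an engineer would, in place of code of your own. Each camera call takes 0.05 s, during which the arm holds its last target. There are 200 camera calls.

### The job

Take a proof of the red boat block: turn it until it matches the boat-shaped cutout in the jig and seat it fully home there, inked face up, then lower the hinged sheet frame onto it until it lies flat. Press the baren on the back of the sheet and rub firmly over the boat from stern to bow, then put the baren back flat on its round pad, leaving the frame down and the things around undisturbed.

Things in the scene. Friction and masses are not known exactly. Their poses are not given: they have to be found in the camera images.
- boat_center (a point): Centre, half-way up, of the loose boat block (about 180 g): pale wood, brown lino, red inked top, 140 x 56 x 28 mm. x to the bow, y to the cabin side, z up. Outline x, y in mm: hull y=-28 to 6, from a straight stern at x=-70 to a raked bow from (42,-28) to (70,6); cabin x=-38 to 10, y=6 to 28. It starts flat on the bench, inked face up, turned any way.
- boat_grip (a point): Same block and axes, half-way up, at x=-14 mm from boat_center, near its centre of mass: a good place to grip it, 56 mm wide here along y across hull and cabin (flat parallel sides).
- nest (a point): Where boat_center lies, 26 mm above the bench, when the block is seated right in the jig's cutout; x to the bow, y to the cabin side and the hinge, z up. The cutout has the block's outline, 2 mm wider on every side with slightly bevelled edges, 10 mm deep, and takes it one way only. Seated, the block stands 18 mm out of the template.
- jig: Fixed plywood board, 216 x 213 mm, 12 mm thick, with a brown template screwed on it that holds the cutout; the cutout's floor is 12 mm, the template's top 22 mm above the bench. Origin under the cutout's centre, axes as nest. The open sheet frame stands at its +y side, 100 mm from the cutout's centre.
- tympan (a joint): Angle of the sheet frame on its hinge, rad: about 0 lying flat on the seated block, at most 1.9 open (starts 1.5 to 1.8, nearly upright). The stiff hinge keeps it where it is left; 2 to 5 N at the handle moves it. If the block is not home it cannot close below about 0.05.
- tympan_handle (a point): Middle of the frame's handle: dark wooden rod 14 mm thick, 132 mm long along x, held 45 mm off the frame's free edge by two steel pins 104 mm apart, so fingers can straddle it from above at any angle; 217 mm from the hinge line. With the frame closed it is 33 mm above the bench, 117 mm from the nest on its -y side.
- tympan_hinge (a point): Middle of the frame's hinge line, which runs along the nest's x axis, 100 mm to its +y side, 35 mm above the bench. In closing, the handle swings from above the hinge over to the nest's -y side and down.
- sheet: Stiff cream sheet in the wooden frame (208 x 158 mm), the print fixed to its underside; origin on the hinge line. The sheet is flush with the frame's back: with the frame closed that back is flat all over, 42.5 mm above the bench, so the baren can slide on it.
- baren_bow (a point): Middle of the baren's wooden bow handle, 27.5 mm above its underside, on its axis. The baren (loose, 120 g) is a black disc 106 mm across, 14 mm thick at the edge, 34 mm high in all; the bow runs along y over the middle, 12 mm thick (along x, to be pinched), its middle 21 to 34 mm above the underside. z up.
- pad_top (a point): Centre of the top of the baren's round pad (grey felt on dark wood, 136 mm across, top 11 mm above the bench, fixed); the baren starts on it.
- ink_tin: Bystander: small red-lidded ink tin, 70 mm across, 40 mm high; origin under its centre.
- roller: Bystander: ink roller with brown handle, 191 x 97 x 54 mm, lying; origin under its centre, x to the drum.
- gouge: Bystander: lino gouge with brown wooden handle, 137 x 25 x 25 mm, lying; origin under its centre, x to the blade.
- jar: Bystander: white jar with blue band, 69 mm across, 135 mm high; origin under its centre.
There are look-alikes about, which are no part of the job. Leave any orange look-alike of the part that bears pad_top alone.

How it is judged:
On the way, in this order (a step that is already met when the one before it is completed fails the run):
1. the boat block is fully home in the cutout (horizontal distance between boat_center and nest below 0.006 m and z of boat_center in the frame of nest below 0.003 m and angle between boat_center's own z axis and vertical below 0.06 rad and angle between the x axis of boat_center and the x axis of nest, either way round below 0.08 rad), for 0.3 s.
2. the sheet frame lies flat on the block (value of joint tympan below 0.03 rad and horizontal distance between boat_center and nest below 0.006 m and z of boat_center in the frame of nest below 0.003 m), for 0.2 s.
3. the baren presses on the sheet (over 3 N) over the stern half, its centre more than 30 mm to the stern side of the boat's middle and within 40 mm of its middle line (contact force between baren and sheet above 3 N and x of baren_bow in the frame of nest below -0.03 m and y of baren_bow in the frame of nest between -0.04 and 0.04 m), for 0.1 s.
4. the baren rubs on over the boat's middle, still on the sheet (over 1 N), its centre within 20 mm of the boat's middle (contact force between baren and sheet above 1 N and x of baren_bow in the frame of nest between -0.02 and 0.02 m and y of baren_bow in the frame of nest between -0.04 and 0.04 m), for 0.05 s.
5. the baren presses on the sheet (over 3 N) over the bow half, its centre more than 30 mm to the bow side of the boat's middle and within 40 mm of its middle line (contact force between baren and sheet above 3 N and x of baren_bow in the frame of nest above 0.03 m and y of baren_bow in the frame of nest between -0.04 and 0.04 m), for 0.1 s.
At the end, for the whole second after the job is handed in: The boat block is home in the cutout (within 6 mm, less than 3 mm high, flat), the frame lies flat on it (under 0.03 rad), and the baren lies flat on its pad, its middle within 30 mm of the pad's centre, all at rest (all of step 2 and angle between boat_center's own z axis and vertical below 0.06 rad and angle between the x axis of boat_center and the x axis of nest, either way round below 0.08 rad and horizontal distance between baren_bow and pad_top below 0.03 m and z of baren_bow in the frame of pad_top below 0.031 m and angle between baren_bow's own z axis and vertical below 0.08 rad and velocity of joint tympan below 0.05 rad/s); the robot touches nothing.
It fails at once if the ink tin, roller, gouge or jar is moved more than 30 mm (distance of any of ink_tin, roller, gouge, jar from where it was at the start of the episode above 0.03 m).
It also fails if it takes over 72 s, if anything falls off the work surface, if the arm or the gripper's body presses on something with over 40 N, if the wrist force passes 120 N, or if a joint passes its speed limit or range.

## Working session

There is one attempt and no reset: what is moved stays moved. The work goes in short steps, Python scripts to look and compute and a shell command to move; the robot and the scene stay as the last step left them, time stands still between calls to the robot, and variables do not carry over. Pictures are saved under pics/ and viewed, at most 10 in all, crops included, and the job is handed in when it is done.

```bash
ls; mkdir -p pics
python3 - <<'E'
from cell import telemetry, optics, env
import cv2
for n in("top","side"):
    cv2.imwrite(f"pics/{n}0.png",optics.capture(n)[:,:,::-1]); print(n,optics.get_calibration(n))
print(env.tip_reach,telemetry.observe())
E
```

```text
pics
top {'fx': 516.197243343954, 'fy': 516.197243343954, 'cx': 319.03459837832753, 'cy': 238.98788670387015, 'k1': -0.1221337599493256, 'eye': array([ 0.30208813, -0.03930779,  1.2294387 ]), 'attitude': array([-0.05966726,  0.05587098,  0.71579822, -0.69350642])}
side {'fx': 476.0491522995364, 'fy': 476.0491522995364, 'cx': 322.1223381898218, 'cy': 243.74646983809492, 'k1': -0.08151739554615436, 'eye': array([0.04598463, 0.9574529 , 0.85459599]), 'attitude': array([-0.10590016,  0.45004302,  0.86714846, -0.18520252])}
0.022 {'time': 0.1, 'qpos': array([ 1.16492236,  0.47771297,  0.02232921,  1.55634846, -0.01150137,
        1.10930659, -0.0831033 ]), 'dq': array([ 7.50665113e-06, -1.25080688e-03,  5.17683403e-04, -2.46617135e-03,
        3.82662468e-04, -3.36235929e-04, -3.85368315e-04]), 'effort': array([ 3.56081779e-03, -5.84087026e+01,  1.53931160e+00, -2.73315668e+01,
       -5.42081357e-02,  1.30092175e-02,  8.77393791e-05]), 'tool_pos': array([ 0.19787225, -0.6447611 ,  0.21588344]), 'orientation': array([ 9.88934373e-01,  1.48351362e-01, -1.77430998e-04, -8.04390820e-04]), 'ft_force': array([-0.15438243, -0.40452421,  0.52466298]), 'torque': array([-0.02344015, -0.00913357,  0.02187335]), 'grip_force': 0.0, 'gripper_width': 0.08809169899507063}
```

View pics/top0.png

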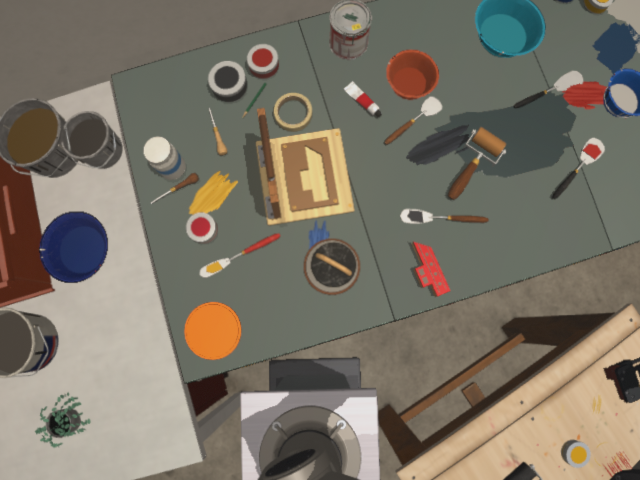

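View pics/side0.png

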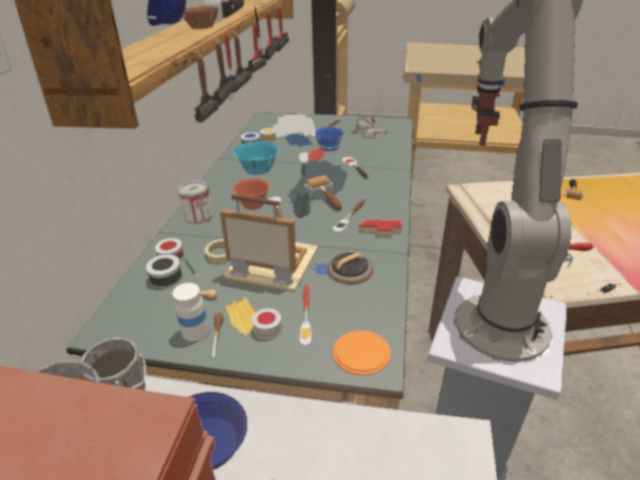

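The top view shows the red block at (430,268), the jig at (310,178) with its frame standing at (265,165), and the baren on its pad at (332,265). The ink tin is at (201,227), the jar at (160,155) and the roller at (480,150). The orange disc at (213,331) is the look-alike pad. In the side view the baren is at (350,266), the block at (380,227) and the frame's handle rod at (257,200). I'll enlarge the working area next.

```bash
cat > h.py <<'E'
import numpy as np, cv2
from scipy.spatial.transform import Rotation as R
from cell import telemetry, optics, env
def cal(n):
    c=optics.get_calibration(n); q=np.array(c['attitude']); return c,R.from_quat(q).as_matrix()
def ray(n,uv):
    c,M=cal(n); d=(np.atleast_2d(uv).astype(float)-[c['cx'],c['cy']])/[c['fx'],c['fy']]
    s=d.copy()
    for _ in range(20): s=d/(1+c['k1']*(s**2).sum(1,keepdims=True))
    return c['eye'],np.c_[s[:,0],-s[:,1],-np.ones(len(s))]@M.T
def plane(n,uv,z):
    e,d=ray(n,uv); return e+d*((z-e[2])/d[:,2])[:,None]
def tri(uvt,uvs):
    e1,d1=ray("top",uvt); e2,d2=ray("side",uvs); d1=d1[0];d2=d2[0]
    t=np.linalg.lstsq(np.c_[d1,-d2],e2-e1,rcond=None)[0]
    a,b=e1+t[0]*d1,e2+t[1]*d2; return (a+b)/2,np.linalg.norm(a-b)
def px(n,p):
    c,M=cal(n); v=(np.atleast_2d(p)-c['eye'])@M; s=np.c_[v[:,0],-v[:,1]]/-v[:,2:]
    return s*(1+c['k1']*(s**2).sum(1,keepdims=True))*[c['fx'],c['fy']]+[c['cx'],c['cy']]
E
python3 - <<'E'
from h import *
t=cv2.imread("pics/top0.png"); s=cv2.imread("pics/side0.png")
a=cv2.resize(t[125:305,245:460],None,fx=2.6,fy=2.6,interpolation=cv2.INTER_CUBIC)
b=cv2.resize(s[180:300,210:410],None,fx=1,fy=1)
cv2.imwrite("pics/c1.png",cv2.resize(t[120:305,245:460],None,fx=3.2,fy=3.2,interpolation=cv2.INTER_CUBIC))
cv2.imwrite("pics/c2.png",cv2.resize(s[185:295,210:410],None,fx=4,fy=4,interpolation=cv2.INTER_CUBIC))
print(px("top",[[.5,0,0],[0,0,0],[.5,.3,0]]))
E
```

```text
[[304.24924226 241.54268064]
 [310.28364543 455.42029855]
 [181.28845514 245.44189286]]
```

View pics/c1.png

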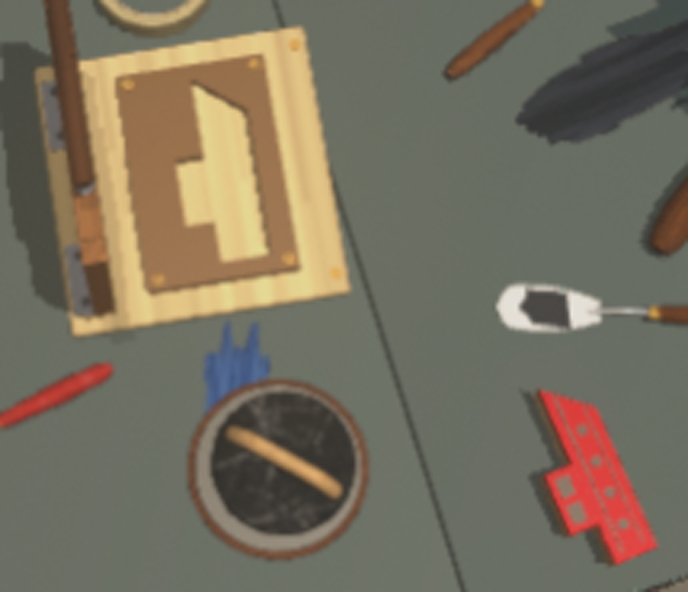

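View pics/c2.png

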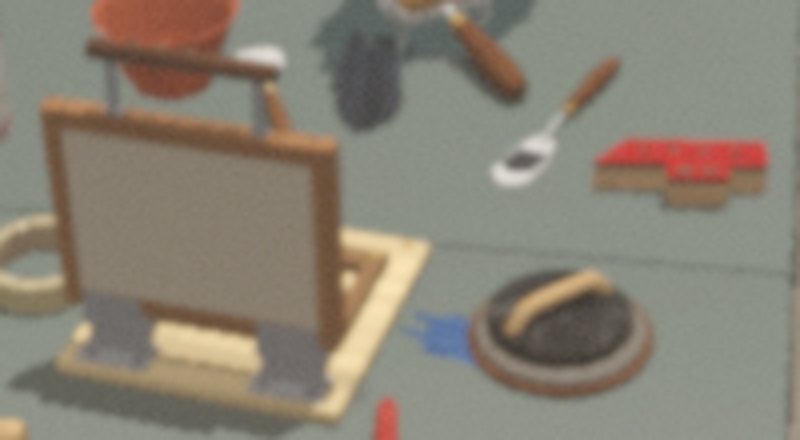

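```bash
cat >> h.py <<'E'
BO=np.array([(-70,-28),(42,-28),(70,6),(10,6),(10,28),(-38,28),(-38,6),(-70,6)])/1000.
CO=np.array([(-72,-30),(43,-30),(74,8),(12,8),(12,30),(-40,30),(-40,8),(-72,8)])/1000.
def fit(src,P):  # rigid 2D fit: centre, yaw, residual
    a,b=src-src.mean(0),P[:,:2]-P[:,:2].mean(0); H=a.T@b
    th=np.arctan2(H[0,1]-H[1,0],H[0,0]+H[1,1]); r=np.array([[np.cos(th),-np.sin(th)],[np.sin(th),np.cos(th)]])
    c=P[:,:2].mean(0)-r@src.mean(0); return c,th,np.linalg.norm(src@r.T+c-P[:,:2],axis=1)*1000
E
python3 - <<'E'
from h import *
np.set_printoptions(precision=4,suppress=True)
t=cv2.imread("pics/top0.png"); s=cv2.imread("pics/side0.png")
def sub(c,o,k): return np.array(c,float)/k+o
def red(im,x0,y0,x1,y1):
    h=cv2.cvtColor(im,cv2.COLOR_BGR2HSV); m=(((h[...,0]<6)|(h[...,0]>174))&(h[...,1]>140)&(h[...,2]>110)).astype(np.uint8)
    q=np.zeros_like(m); q[y0:y1,x0:x1]=m[y0:y1,x0:x1]; q=cv2.morphologyEx(q,cv2.MORPH_CLOSE,np.ones((5,5)))
    c=max(cv2.findContours(q,0,cv2.CHAIN_APPROX_NONE)[0],key=cv2.contourArea); return c
c=red(t,400,230,460,310); print("poly",cv2.approxPolyDP(c,2,True)[:,0].tolist(), cv2.contourArea(c))
# eye-picked corners from enlarged crop
bc=sub([(657,547),(598,408),(540,390),(574,463),(546,473),(573,534),(598,524),(614,563)],[245,120],3.2)
P=plane("top",bc,.028); print("boat",fit(BO,P))
cc=sub([(268,257),(247,108),(193,83),(202,158),(176,162),(184,227),(214,223),(220,265)],[245,120],3.2)
print("nest",fit(CO,plane("top",cc,.022)))
# heights by two views
def T(n,a,b): print(n,*tri(a,b))
k=lambda c:sub(c,[210,185],4)
T("bow tip",bc[2],k((598,162))); 
m=cv2.moments(c); ct=[m['m10']/m['m00'],m['m01']/m['m00']]
c2=red(s,350,215,405,240); m=cv2.moments(c2); cs=[m['m10']/m['m00'],m['m01']/m['m00']]
T("red centroid",ct,cs)
T("baren bow mid",sub((283,462),[245,120],3.2),k((558,297)))
T("bow end1",sub((232,432),[245,120],3.2),k((600,277)));T("bow end2",sub((338,492),[245,120],3.2),k((515,325)))
T("bow end1x",sub((232,432),[245,120],3.2),k((515,325)));T("bow end2x",sub((338,492),[245,120],3.2),k((600,277)))
T("handle near",(271.5,178),k((278,72)));T("handle far",(262,110),k((90,47)))
T("pad",sub((279,469),[245,120],3.2),k((562,325)))
T("board corner near-right",sub((349,290),[245,120],3.2),k((430,243)))
B=plane("top",sub([(349,290),(302,28),(37,70),(73,335)],[245,120],3.2),.012);print(B,np.linalg.norm(B-np.roll(B,1,0),axis=1))
for n,(u,r) in dict(tin=((201,227),.04),orange=((213,331),.011)).items(): print(n,plane("top",[u],r))
E
```

```text
poly [[414, 242], [421, 259], [421, 265], [415, 269], [422, 286], [431, 285], [436, 295], [448, 291], [431, 248]] 912.0
boat (array([ 0.4239, -0.2895]), np.float64(0.3439120959893722), array([0.6615, 1.3684, 1.6256, 0.8753, 0.9512, 1.6483, 0.3761, 1.6247]))
nest (array([ 0.6631, -0.0252]), np.float64(0.11605821450492655), array([1.2012, 3.1133, 1.9073, 1.1897, 0.9247, 0.4109, 0.5068, 0.891 ]))
bow tip [ 0.4871 -0.2604  0.0229] 0.0001012749473868431
red centroid [ 0.419  -0.2951  0.0244] 0.0018470212635246924
baren bow mid [ 0.4412 -0.0669  0.0332] 0.005355687433914615
bow end1 [ 0.4298 -0.0379  0.0807] 0.05255081660681932
bow end2 [ 0.4533 -0.0984 -0.0218] 0.06924253467249511
bow end1x [ 0.4626 -0.0312  0.0271] 0.0001784922018715755
bow end2x [ 0.4208 -0.1055  0.0306] 0.010640503615168802
handle near [0.5894 0.0535 0.2503] 0.002033651233268989
handle far [0.7282 0.069  0.2487] 0.009566099676726647
pad [ 0.4377 -0.0645  0.0107] 0.003480841565408314
board corner near-right [ 0.5713 -0.1225  0.0087] 0.0018220469966323933
[[ 0.5697 -0.1225  0.012 ]
 [ 0.7798 -0.0952  0.012 ]
 [ 0.7526  0.1117  0.012 ]
 [ 0.542   0.0862  0.012 ]] [0.2106 0.2118 0.2087 0.2122]
tin [[0.5362 0.2421 0.04  ]]
orange [[0.2924 0.2198 0.011 ]]
```

```bash
cat > go.py <<'E'
# usage: go.py n x y z yaw (n=1: nest frame mm, n=0: world mm) -> turn, then tool-axis shift (mm)
import sys; from h import *
NC,NY=np.array([.663,-.025]),.12
try: exec(open('nest.txt').read())
except FileNotFoundError: pass
n,x,y,z,yaw=map(float,sys.argv[1:6]); s=telemetry.observe()
c,q=np.cos(NY),np.sin(NY); p=np.array([x,y])/1000
if n: p=NC+[c*p[0]-q*p[1],q*p[0]+c*p[1]]; yaw+=NY
M=R.from_quat(s['orientation']).as_matrix(); cy=np.arctan2(M[1,0],M[0,0])
d=(np.r_[p,z/1000]-s['tool_pos'])*1000
a=lambda w:np.round([np.cos(w)*d[0]+np.sin(w)*d[1],np.sin(w)*d[0]-np.cos(w)*d[1],-d[2]],1)
print("turn",round(cy-yaw,3),"shift at present yaw",a(cy),"after turn",a(yaw),"world target",p, "t",s['time'])
E
python3 go.py 1 0 40 255 0
```

```text
turn 0.178 shift at present yaw [ 633.6 -495.4  -39.1] after turn [ 536.  -599.6  -39.1] world target [0.65821151 0.01471235] t 0.1
```

```bash
python3 -m pendant '[[[1,0,0,-20,0.178],[1,40,-45,-10,0],[1,40,-45,-9,0],[1,40,-45,0,0],[1,40,-45,0,0],[1,40,-45,0,0],[1,40,-45,0,0],[1,40,-45,0,0],[1,40,-45,0,0],[1,40,-45,0,0],[1,40,-45,0,0],[1,40,-45,0,0]]]' 10; python3 go.py 1 0 40 255 0
```

```text
time: 1.6
tool_pos: [0.5764, -0.0998, 0.2555]
orientation: [0.998, 0.06, -0.0, 0.0]
ft_force: [0.4, -0.3, 0.4]
gripper_width: -0.0001
grip_force: 0.0
turn -0.001 shift at present yaw [  94.9 -103.9    0.5] after turn [  94.9 -103.8    0.5] world target [0.65821151 0.01471235] t 1.6
```

```bash
python3 -m pendant '[[[1,40,-44,0,0],[1,40,-44,0,0],[1,15,-16,0,0],[1,0,-12,0,0],[1,0,-12,0,0],[1,0,-12,0,0],[1,0,-12,0,0]]]'; python3 go.py 1 0 118 255 0
```

```text
time: 2.48
tool_pos: [0.6515, 0.0608, 0.2561]
orientation: [0.998, 0.059, 0.0, 0.0]
ft_force: [1.1, 0.4, -0.6]
gripper_width: 0.0002
grip_force: 0.0
turn -0.001 shift at present yaw [  1.1 -31.4   1.1] after turn [  1.1 -31.4   1.1] world target [0.64887396 0.09215142] t 2.475
```

```bash
python3 -m pendant '[[[1,0,-10,0,0],[1,0,-10,0,0],[1,0,-10,0,0],[1,0,0,0,0]]]'
python3 - <<'E'
from h import *
t=optics.capture("top");s=optics.capture("side")
a=cv2.resize(t[80:260,200:400],None,fx=2,fy=2);b=cv2.resize(s[150:330,180:380],None,fx=2,fy=2)
cv2.imwrite("pics/p1.png",np.hstack([a,b])[:,:,::-1])
E
```

```text
time: 2.98
tool_pos: [0.6481, 0.0921, 0.2558]
orientation: [0.998, 0.061, -0.0, -0.0]
ft_force: [0.2, -0.1, 0.1]
gripper_width: 0.0006
grip_force: 0.0
```

View pics/p1.png

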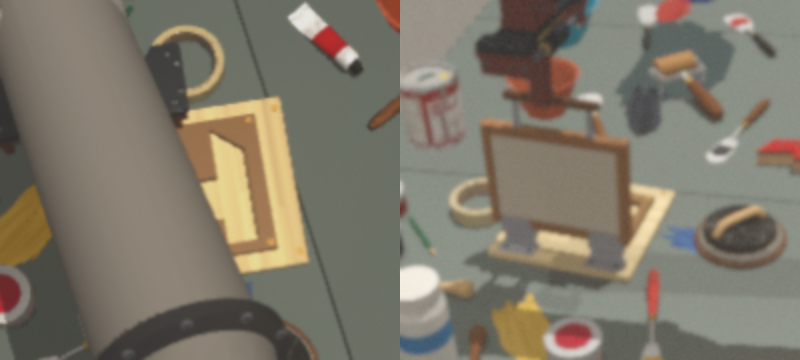

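The side view shows the rod still at about (232,197)–(280,202), so it has not moved, with the gripper at or just behind it. I'll check the projections against an enlarged crop.

Run:
```python
from h import *
np.set_printoptions(precision=4,suppress=True)
s=telemetry.observe(); p=s['tool_pos']; print(p,px("side",[p,p-[0,0,.022],p+[0,0,.06]]))
im=optics.capture("side")[:,:,::-1]; cv2.imwrite("pics/p2.png",cv2.resize(im[150:240,210:310],None,fx=6,fy=6,interpolation=cv2.INTER_CUBIC))
N=np.array([.663,-.025]);ny=np.array([-np.sin(.12),np.cos(.12)])
for th in(1.4,1.5,1.6,1.7,1.8,1.9):
    h=np.r_[N+ny*(.1-.217*np.cos(th)),.035+.217*np.sin(th)]; e=np.r_[.0655*np.cos(.12),.0655*np.sin(.12),0]
    print(th,h,px("side",[h-e,h+e]).ravel(),px("top",[h-e,h+e]).ravel())
```

```text
[0.6484 0.0905 0.2557] [[252.1545 203.4983]
 [253.0131 210.9929]
 [249.7368 182.2667]]
1.4 [0.6554 0.0377 0.2488] [284.0045 199.2534 238.1155 192.5927] [283.378  176.7909 274.5685 115.2621]
1.5 [0.6529 0.059  0.2515] [280.8258 202.3983 234.3661 195.5517] [272.4445 178.0553 263.9004 116.3435]
1.6 [0.6503 0.0806 0.2519] [277.587  206.4175 230.5846 199.3586] [261.5131 179.6483 253.2526 117.8738]
1.7 [0.6477 0.102  0.2502] [274.3288 211.2962 226.8198 203.9994] [250.7651 181.5439 242.7988 119.8284]
1.8 [0.6451 0.1232 0.2463] [271.0955 217.0027 223.1243 209.444 ] [240.376  183.7089 232.7075 122.1726]
1.9 [0.6426 0.1439 0.2403] [267.9344 223.4875 219.5531 215.6453] [230.5104 186.1041 223.136  124.8634]
```

View pics/p2.png

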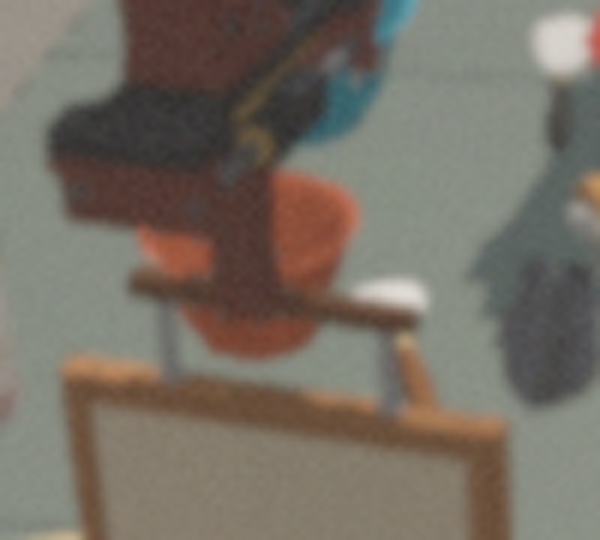

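```bash
python3 -c "
from h import *
cv2.imwrite('pics/a.png',optics.capture('side'))"
python3 -m pendant '[[[1,0,0,-40,0],[1,0,0,-40,0],[1,0,0,0,0]]]'
python3 - <<'E'
from h import *
a=cv2.imread('pics/a.png').astype(int);b=optics.capture('side').astype(int); cv2.imwrite('pics/b.png',b)
d=np.abs(a-b).max(2); 
for r in range(170,222,2): print(r,''.join('#' if v>40 else '.' for v in d[r,220:290]))
p=telemetry.observe()['tool_pos'];print(p,px("side",[p,p-[0,0,.022]]))
E
```

```text
time: 3.55
tool_pos: [0.6501, 0.0908, 0.3397]
orientation: [0.998, 0.059, 0.003, -0.0]
ft_force: [-0.0, 0.5, -0.0]
gripper_width: 0.0004
grip_force: 0.0
170 ######################............########............................
172 ###########################......#######..............................
174 ######################################................................
176 #####################################.................................
178 ####################################..................................
180 ####################################..................................
182 .##################################...................................
184 .##################################...................................
186 ..#################################...................................
188 ...............####################...................................
190 .........................##########...................................
192 .........................###########..................................
194 .........................###########.......
[... 514 characters left out ...]
......................................
210 ......................................................................
212 ......................................................................
214 .............................#######..................................
216 ......................................................................
218 ......................................................................
220 ......................................................................
[0.64910924 0.09043411 0.33730724] [[248.58970767 174.25338819]
 [249.50675744 182.33539488]][ WARN:0@0.943] global loadsave.cpp:1063 imwrite_ Unsupported depth image for selected encoder is fallbacked to CV_8U.
```

Run:
```python
import cv2,numpy as np
a=cv2.imread('pics/a.png');b=cv2.imread('pics/b.png')
f=lambda i:cv2.resize(i[165:225,225:285,::-1],None,fx=6.6,fy=6.6,interpolation=cv2.INTER_NEAREST)
cv2.imwrite('pics/ab.png',np.hstack([f(a),f(b)]))
```

```text
(no output)
```

View pics/ab.png

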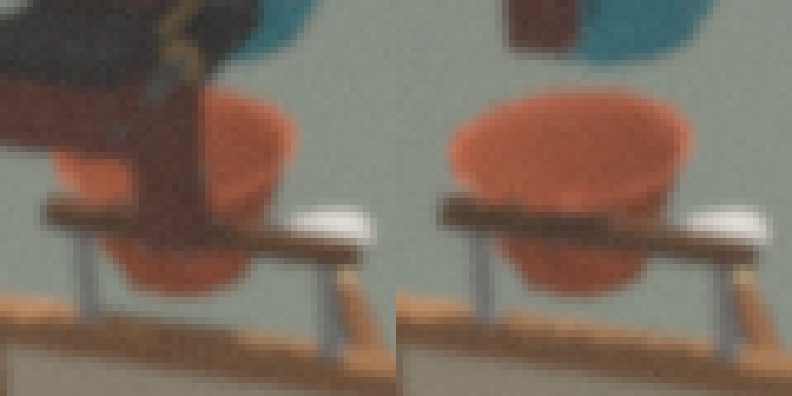

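The tip clears the rod and shows in front of it, ending at about (250,203). It appears roughly 22 mm higher than the stated tip reach when shut, so the fingers passed over the rod. I'll go back, drop lower and push again.

```bash
python3 -m pendant '[[[1,0,40,0,0],[1,0,40,0,0],[1,0,0,56,0],[1,0,0,56,0],[1,0,0,0,0]]]'
python3 - <<'E'
from h import *
b=optics.capture('side').astype(int);d=np.abs(b-cv2.imread('pics/side0.png')[:,:,::-1]).max(2)
p=telemetry.observe()['tool_pos'];print(p,px("side",[p,p-[0,0,.022]]))
for r in range(180,226,2): print(r,''.join('#' if v>40 else '.' for v in d[r,220:310]))
E
```

```text
time: 4.22
tool_pos: [0.6539, 0.0103, 0.218]
orientation: [0.998, 0.06, -0.006, 0.0]
ft_force: [0.1, 0.5, 0.4]
gripper_width: 0.0008
grip_force: 0.0
[0.65636571 0.01091053 0.22180779] [[266.40094251 200.10939942]
 [267.06947121 207.16803976]]
180 ...................################################.......................................
182 ...................################################.......................................
184 ....................###############################.......................................
186 ............................#######################.......................................
188 .........................................##########.......................................
190 ..........................................#########.......................................
192 .........................................##########.......................................
194 ..........................................##.#######......................................
196 ..............................................######......................................
19
[... 627 characters left out ...]
...................................
212 ....#.#####...............................................................................
214 .............................#######......................................................
216 ....................................##....####............................................
218 ..........................................................#...............................
220 ..........................................................##########......................
222 ..........................................................................................
224 ..........................................................................................
```

```bash
python3 -m pendant '[[[1,0,-15,0,0],[1,0,-12,0,0],[1,0,-12,0,0],[1,0,-12,0,0],[1,0,-12,0,0],[1,0,-9,0,0],[1,0,-8,0,0]]]'; python3 go.py 1 0 112 222 0
```

```text
time: 5.15
tool_pos: [0.6479, 0.0911, 0.2232]
orientation: [0.998, 0.06, -0.001, 0.0]
ft_force: [-0.2, -1.7, -1.3]
gripper_width: 0.0003
grip_force: 1.0
turn -0.0 shift at present yaw [1.1 5.1 1.2] after turn [1.1 5.1 1.2] world target [0.64959223 0.08619457] t 5.15
```

```bash
python3 -m pendant '[[[0.5,0,45,0,0],[0,0,45,0,-0.112],[0,0,20,0,-0.112]]]' 15; python3 go.py 0 410.8 -294.2 120 0.344
```

```text
time: 5.52
tool_pos: [0.6635, -0.0209, 0.2234]
orientation: [0.985, 0.171, -0.001, 0.0]
ft_force: [-0.4, 0.3, 0.3]
gripper_width: 0.0269
grip_force: 0.0
turn 0.0 shift at present yaw [-330.1  172.   103.4] after turn [-330.1  172.   103.4] world target [ 0.4108 -0.2942] t 5.525
```

```bash
python3 -m pendant '[[[0,-50,26,0,0],[0,-50,26,0,0],[0,-50,26,0,0],[0,-50,26,17,0],[0,-50,26,17,0],[0,-50,26,17,0],[0,-30,16,30,0],[0,0,0,22,0],[0,0,0,0,0]]]'
python3 - <<'E'
from h import *
np.set_printoptions(precision=4,suppress=True)
t=optics.capture('top')[:,:,::-1];b=optics.capture('side')[:,:,::-1]
s=telemetry.observe(); p=s['tool_pos'];M=R.from_quat(s['orientation']).as_matrix()
print(p,s['gripper_width'],px("side",[p,p+M@[0,.05,.0],p-M@[0,.05,0]]).ravel())
cv2.imwrite('pics/g1.png',np.hstack([cv2.resize(b[160:260,300:430],None,fx=3,fy=4),cv2.resize(t[200:330,370:500],None,fx=3,fy=400/130)]))
E
python3 go.py 0 410.8 -294.2 120 0.344
```

```text
time: 6.65
tool_pos: [0.4099, -0.2902, 0.1195]
orientation: [0.985, 0.171, -0.001, -0.001]
ft_force: [-0.3, 0.0, 0.2]
gripper_width: 0.0877
grip_force: 0.0
[ 0.4118 -0.2906  0.1213] 0.0881162324418161 [386.5223 199.1239 386.0996 191.3735 386.9662 207.3221]
turn 0.001 shift at present yaw [-2.2  3.1  1.3] after turn [-2.2  3.1  1.3] world target [ 0.4108 -0.2942] t 6.75
```

View pics/g1.png

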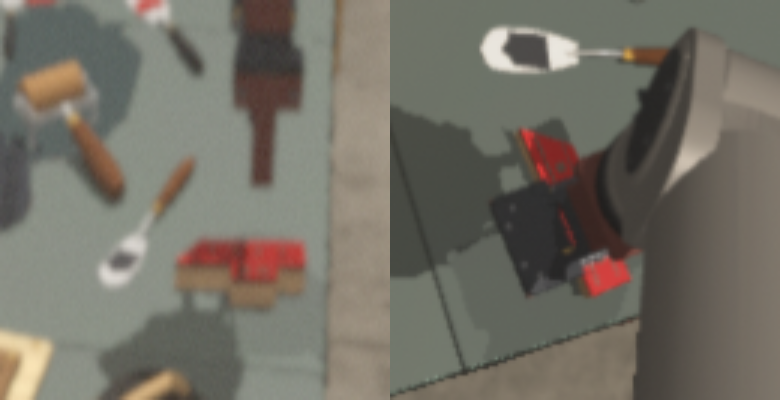

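Left panel (side camera): the near fingertip is at about (387,206) in the full image, again level with the reported TCP rather than 22 mm below it. Right panel (top camera): the gripper straddles the hull and cabin as intended. I'll go down in stages, watching force and picture.

```bash
python3 -m pendant '[[[0,-2,3,40,0],[0,0,0,30,0],[0,0,0,16,0],[0,0,0,0,0]]]'
python3 - <<'E'
from h import *
np.set_printoptions(precision=4,suppress=True)
b=optics.capture('side')[:,:,::-1];cv2.imwrite('pics/g2.png',b)
d=np.abs(b.astype(int)-cv2.imread('pics/side0.png')).max(2)
s=telemetry.observe(); p=s['tool_pos'];M=R.from_quat(s['orientation']).as_matrix()
print(p,s['ft_force'],px("side",[p-M@[0,.05,0],p-M@[0,.05,-.022]]).ravel())
for r in range(200,250,2): print(r,''.join('#' if v>35 else '.' for v in d[r,345:410]))
E
```

```text
time: 7.25
tool_pos: [0.4105, -0.2943, 0.0347]
orientation: [0.985, 0.171, -0.0, -0.0]
ft_force: [0.2, 0.7, 0.4]
gripper_width: 0.0875
grip_force: 0.0
[ 0.4109 -0.2946  0.0354] [0.4271 0.5059 0.3288] [386.0006 230.5118 385.5813 236.3475]
200 ................................#######################..........
202 ................................#######################..........
204 ................................#######################..........
206 ................................######################...........
208 ................................######################...........
210 ................................######################...........
212 ..................................###################............
214 ......................................########...................
216 ......................................########...................
218 ......................................########...................
220 .........................####....#############...................
222 .........................###........##########...................
224 ..................
[... 187 characters left out ...]

230 ........................................#.#......................
232 .................................................................
234 ....................##########...................................
236 ...........###################...................................
238 .........###############################.........................
240 ......###################################........................
242 ...######################################........................
244 #########################################........................
246 ###########################################......................
248 ##########################################.......................
```

```bash
python3 -m pendant '[[[0,0,0,12,0],[0,0,0,8,0],[0,0,0,0,0]]]';  python3 -m pendant '[[[0,0,0,5,0],[0,0,0,0,0]]]'
```

```text
time: 7.68
tool_pos: [0.4097, -0.2945, 0.0142]
orientation: [0.985, 0.171, -0.0, -0.0]
ft_force: [0.2, 0.2, -0.7]
gripper_width: 0.0879
grip_force: 0.0
time: 7.92
tool_pos: [0.41, -0.2947, 0.0095]
orientation: [0.985, 0.171, -0.0, -0.0]
ft_force: [-0.4, 0.4, -0.0]
gripper_width: 0.0878
grip_force: 0.0
```

```bash
python3 -m pendant '[[[1,0,0,0,0],[1,0,0,0,0],[1,0,0,0,0],[1,0,0,0,0]]]' 25;  python3 -m pendant '[[[1,0,0,-30,0],[1,0,0,-50,0],[1,0,0,0,0]]]'; python3 go.py 1 -14 0 95 0
```

```text
time: 8.43
tool_pos: [0.4101, -0.2947, 0.0099]
orientation: [0.985, 0.171, 0.0, 0.0]
ft_force: [0.2, -0.2, 1.4]
gripper_width: 0.0555
grip_force: 24.9
time: 8.8
tool_pos: [0.4122, -0.296, 0.0928]
orientation: [0.985, 0.171, 0.002, 0.002]
ft_force: [0.7, 0.1, -2.0]
gripper_width: 0.0556
grip_force: 24.9
turn 0.223 shift at present yaw [ 313.8 -173.9   -2.2] after turn [ 267.4 -239.1   -2.2] world target [ 0.64910068 -0.02667597] t 8.8
```

Run:
```python
from h import *
np.set_printoptions(precision=4,suppress=True)
t=cv2.imread("pics/top0.png"); K=6; x0,y0=275,130
u=cv2.resize(t[y0:220,x0:345],None,fx=K,fy=K,interpolation=cv2.INTER_CUBIC)
g=cv2.GaussianBlur(u,(0,0),3)[:,:,2]  # red channel splits wood/brown
tv,m=cv2.threshold(g,0,255,cv2.THRESH_OTSU); n,l,st,cen=cv2.connectedComponentsWithStats(m)
for i in range(1,n): print(i,st[i],cen[i])
cy,cx=l.shape[0]//2,l.shape[1]//2
i=l[int((178-y0)*K),int((313-x0)*K)]; q=(l==i).astype(np.uint8)
c=max(cv2.findContours(q,0,cv2.CHAIN_APPROX_NONE)[0],key=cv2.contourArea)
P=(c[:,0]+.5)/K-.5+[x0,y0]
print(tv,cv2.approxPolyDP(c,7,True)[:,0]/K+[x0,y0])
# edge line fits: assign contour pts to edges of predicted outline
from scipy.optimize import least_squares
def seg(pose,pts,src):
    a=pose[2];r=np.array([[np.cos(a),-np.sin(a)],[np.sin(a),np.cos(a)]]); L=(pts[:,:2]-pose[:2])@r
    A=src;B=np.roll(src,-1,0);d=(B-A)/np.linalg.norm(B-A,axis=1)[:,None];nrm=np.c_[d[:,1],-d[:,0]]
    s=((L[:,None]-A)*d).sum(2);ln=np.linalg.norm(B-A,axis=1);D=((L[:,None]-A)*nrm).sum(2)
    bad=(s<.006)|(s>ln-.006)|(abs(D)>.006);D2=np.where(bad,9,abs(D));k=D2.argmin(1);ok=D2.min(1)<1
    return D[np.arange(len(k)),k],k,ok
hi=plane("top",P,.022);lo=plane("top",P,.012)
p=np.array([.663,-.025,.12])
for it in range(4):
    _,k,ok=seg(p,hi,CO); pts=np.where(np.isin(k,[1,3])[:,None],lo,hi)  # bow rake and cabin front walls seen: boundary on the floor
    def f(q):
        D,kk,o=seg(q,pts,CO); return np.where(o,D,0)
    _,kk,o=seg(p,pts,CO); 
    r=least_squares(f,p,x_scale=[.01,.01,.1],diff_step=1e-4,loss='soft_l1',f_scale=.001); p=r.x
D,kk,o=seg(p,pts,CO)
print("nest",p,[(j,round(float(np.mean(D[o&(kk==j)])*1000),2),int((o&(kk==j)).sum())) for j in range(8)])
h=cv2.cvtColor(t,cv2.COLOR_BGR2HSV)
u=cv2.resize(t[230:305,405:460],None,fx=K,fy=K,interpolation=cv2.INTER_CUBIC);b=cv2.GaussianBlur(u,(0,0),2).astype(int)
m=((b[...,2]-b[...,1])>60).astype(np.uint8);m=cv2.morphologyEx(m,cv2.MORPH_CLOSE,np.ones((15,15)))
c=max(cv2.findContours(m,0,cv2.CHAIN_APPROX_NONE)[0],key=cv2.contourArea);pts=plane("top",(c[:,0]+.5)/K-.5+[405,230],.028)
p=np.array([.424,-.2895,.344])
p=least_squares(lambda q:(lambda D,k,o:np.where(o,D,0))(*seg(q,pts,BO)),p,x_scale=[.01,.01,.1],diff_step=1e-4,loss='soft_l1',f_scale=.001).x
D,kk,o=seg(p,pts,BO);print("boat",p,[(j,round(float(np.mean(D[o&(kk==j)])*1000),2),int((o&(kk==j)).sum())) for j in range(8)])
```

```text
1 [    0     0   420   540 83199] [227.9052 270.6741]
2 [289  53  12  11 105] [294.5429  58.1524]
3 [ 52  94  14  11 120] [58.4917 98.8417]
4 [  150   104   172   328 33320] [237.8667 281.683 ]
5 [111 458  15  13 147] [118.1701 464.2653]
184.0 [[305.5    147.3333]
 [308.6667 169.3333]
 [300.     172.6667]
 [302.6667 189.5   ]
 [311.8333 190.3333]
 [314.8333 201.8333]
 [327.6667 199.8333]
 [321.5    157.3333]
 [319.     154.3333]]
nest [ 0.6646 -0.023   0.1141] [(0, -1.29, 242), (1, 0.2, 73), (2, -0.57, 120), (3, -0.3, 24), (4, -1.41, 95), (5, 0.27, 25), (6, -1.77, 47), (7, -0.17, 64)]
boat [ 0.4246 -0.2872  0.3606] [(0, 0.5, 235), (1, 0.29, 78), (2, 0.46, 112), (3, 0.42, 22), (4, 0.52, 86), (5, 0.6, 24), (6, 1.01, 47), (7, 0.39, 50)]
```

```bash
echo "NC,NY=np.array([.6642,-.0235]),.117" > nest.txt; python3 -m pendant '[[[1,0,0,0,0.113],[1,0,0,0,0.113],[1,42,-38,0,0],[1,42,-38,0,0],[1,42,-38,0,0],[1,42,-38,0,0],[1,42,-38,0,0],[1,42,-38,0,0],[1,0,0,0,0]]]'; python3 go.py 1 -15.5 0 60 0
```

```text
time: 9.93
tool_pos: [0.6352, -0.0321, 0.0882]
orientation: [0.998, 0.063, 0.0, -0.002]
ft_force: [-1.3, 0.4, -2.4]
gripper_width: 0.0556
grip_force: 24.9
turn 0.008 shift at present yaw [14.4 -5.1 28.2] after turn [14.3 -5.2 28.2] world target [ 0.64880597 -0.02530937] t 9.925
```

```bash
python3 -m pendant '[[[1,14,-5,0,0.008],[1,0,0,28,0],[1,0,0,0,0]]]'; python3 go.py 1 -15.5 0 60 0
python3 - <<'E'
from h import *
t=optics.capture('top')[:,:,::-1];cv2.imwrite('pics/n1.png',cv2.resize(t[110:230,240:400],None,fx=4.5,fy=4.5,interpolation=cv2.INTER_CUBIC))
E
```

```text
time: 10.3
tool_pos: [0.6445, -0.0337, 0.0592]
orientation: [0.999, 0.054, -0.003, 0.0]
ft_force: [-0.4, 0.2, -2.0]
gripper_width: 0.0555
grip_force: 24.9
turn -0.009 shift at present yaw [ 5.1 -7.9 -0.8] after turn [ 5.2 -7.8 -0.8] world target [ 0.64880597 -0.02530937] t 10.3
```

View pics/n1.png

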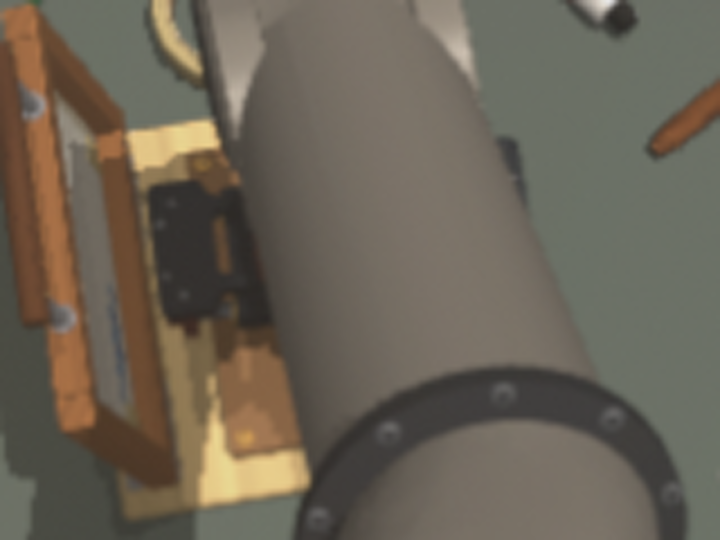

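The frame now leans well back and clear of the gripper at left. The block hangs over the jig, hidden by the forearm. I'll average some pose readings to gauge their noise.

```bash
python3 -m pendant '[[[1,0,0,0,0],[1,0,0,0,0]]]' >/dev/null
cat > avg.py <<'E'
from h import *
L=[];Q=[]
for _ in range(6):
    optics.capture('side'); s=telemetry.observe(); L.append(s['tool_pos']);M=R.from_quat(s['orientation']).as_matrix();Q.append([np.arctan2(M[1,0],M[0,0]),M[2,0],M[2,1]])
print(np.mean(L,0).round(4),np.std(L,0).round(4),np.mean(Q,0).round(4),s['ft_force'].round(1))
E
python3 avg.py;python3 go.py 1 -15.5 0 60 0
```

```text
[ 0.6471 -0.0321  0.0623] [0.0001 0.0001 0.0002] [1.096e-01 8.000e-04 1.000e-04] [-0.2 -0.2 -2.5]
turn -0.007 shift at present yaw [ 2.6 -6.5  2. ] after turn [ 2.6 -6.5  2. ] world target [ 0.64880597 -0.02530937] t 10.9
```

```bash
python3 -m pendant '[[[1,2.6,-6.5,10,-0.007],[1,0,0,8,0],[1,0,0,0,0],[1,0,0,0,0],[1,0,0,0,0]]]';python3 avg.py;python3 go.py 1 -15.5 0 22 0
```

```text
time: 11.52
tool_pos: [0.649, -0.0255, 0.044]
orientation: [0.998, 0.058, 0.0, 0.0]
ft_force: [-0.7, 1.2, -1.3]
gripper_width: 0.056
grip_force: 24.9
[ 0.6489 -0.0254  0.044 ] [0.0001 0.     0.    ] [1.166e-01 4.000e-04 1.000e-04] [ 0.3  0.4 -2. ]
turn -0.0 shift at present yaw [-0.  -0.  21.9] after turn [-0.  -0.  21.9] world target [ 0.64880597 -0.02530937] t 11.825
```

Aligned, so down 11 mm to the template top, then on into the cutout in small steps.

```bash
python3 -m pendant '[[[1,0,0,6,0],[1,0,0,6,0],[1,0,0,3,0],[1,0,0,0,0]]]';python3 go.py 1 -15.5 0 22 0
```

```text
time: 12.32
tool_pos: [0.6483, -0.0256, 0.0282]
orientation: [0.998, 0.058, -0.001, 0.0]
ft_force: [-0.3, -1.7, -2.4]
gripper_width: 0.0559
grip_force: 24.9
turn -0.0 shift at present yaw [ 0.5 -0.2  6.2] after turn [ 0.5 -0.2  6.2] world target [ 0.64880597 -0.02530937] t 12.325
```

```bash
python3 -m pendant '[[[1,0,0,3,0],[1,0,0,3,0],[1,0,0,0,0],[1,0,0,0,0]]]';python3 avg.py
```

```text
time: 12.82
tool_pos: [0.6486, -0.0255, 0.0226]
orientation: [0.998, 0.058, -0.0, 0.0]
ft_force: [-0.4, -2.0, -3.2]
gripper_width: 0.0561
grip_force: 24.9
[ 0.6486 -0.0256  0.0227] [0. 0. 0.] [ 0.1167 -0.0002  0.0002] [ 0.4 -1.6 -3.8]
```

```bash
python3 -m pendant '[[[1,0,0,1.5,0],[1,0,0,0,0],[1,0,0,0,0]]]';python3 avg.py
```

```text
time: 13.5
tool_pos: [0.6489, -0.0256, 0.0218]
orientation: [0.998, 0.058, 0.0, 0.0]
ft_force: [-2.8, -3.1, 5.3]
gripper_width: 0.0559
grip_force: 25.0
[ 0.6489 -0.0255  0.0218] [0. 0. 0.] [0.1166 0.0003 0.0003] [-1.4 -2.7  5.1]
```

```bash
python3 -m pendant '[[[0.2,0,0,0,0],[0.2,0,0,0,0],[0.2,0,0,0,0],[0.2,0,0,-40,0],[0.2,0,0,-60,0],[0.3,0,0,-60,0],[0.3,0,0,-60,0],[0.3,0,0,-60,0],[0.3,0,0,-20,0],[0.3,0,0,0,0]]]' 15;python3 go.py 1 0 134 310 0
python3 - <<'E'
from h import *
N=np.array([.6642,-.0235]);ny=np.array([-np.sin(.117),np.cos(.117)])
b=optics.capture('side')[:,:,::-1];cv2.imwrite('pics/s3.png',b)
for th in(1.65,1.7,1.75,1.8):
    h=np.r_[N+ny*(.1-.217*np.cos(th)),.035+.217*np.sin(th)]; e=np.r_[.0655*np.cos(.12),.0655*np.sin(.12),0]
    print(th,px("side",[h-e,h+e]).round(1).ravel())
d=np.abs(b.astype(int)-cv2.imread('pics/side0.png')).max(2)
for r in range(190,222): print(r,''.join('#' if v>35 else '.' for v in d[r,215:290]))
E
```

```text
time: 15.05
tool_pos: [0.6496, -0.025, 0.3231]
orientation: [0.998, 0.058, 0.002, -0.0]
ft_force: [-0.3, -0.4, -1.0]
gripper_width: 0.0614
grip_force: 0.0
turn -0.0 shift at present yaw [  14.6 -133.8   13.1] after turn [  14.6 -133.8   13.1] world target [0.64855774 0.10958388] t 15.05
1.65 [275.1 208.9 227.9 201.7]
1.7 [273.5 211.5 226.  204.2]
1.75 [271.8 214.2 224.1 206.8]
1.8 [270.2 217.2 222.2 209.6]
190 ...........................................................................
191 ...........................................................................
192 ...........................................................................
193 ...........................................................................
194 ...........................................................................
195 .................####......................................................
196 .................####......................................................
197 ................######.....................................................
198 .................######.......................
[... 1169 characters left out ...]
#.#######..##......###.....################.................
214 .....#####################################..#############..................
215 ......##########################################.########..................
216 ......######################################.##.#..#####...................
217 ..###...#........###########################.#.#####.......................
218 .####..............#########################.#.#############..####.........
219 ######.....................#################...#########################...
220 ######.....###..............################...############################
221 ######.....####.....#######.#....#.#..#####...######################.######
```

```bash
python3 -m pendant '[[[0.3,7,-46,0,0],[0.3,7,-46,0,0],[0.3,0,-44,0,0],[0.3,0,0,0,0],[0.3,0,0,0,0]]]';python3 go.py 1 0 136.5 237 0
```

```text
time: 15.72
tool_pos: [0.6463, 0.1105, 0.3193]
orientation: [0.998, 0.058, -0.001, 0.001]
ft_force: [-0.5, -0.6, -0.2]
gripper_width: 0.0615
grip_force: 0.0
turn -0.0 shift at present yaw [ 2.2 -1.3 82.3] after turn [ 2.2 -1.3 82.3] world target [0.64826591 0.11206679] t 15.725
```

```bash
python3 -m pendant '[[[0.3,0,-1,40,0],[0.3,0,0,30,0],[0.3,0,0,12,0],[1,0,0,0,0],[1,0,0,0,0],[1,0,0,0,0],[1,0,0,0,0]]]' 15;python3 avg.py
```

```text
time: 16.6
tool_pos: [0.647, 0.1125, 0.2401]
orientation: [0.998, 0.058, 0.001, -0.0]
ft_force: [-1.0, -0.4, -0.2]
gripper_width: 0.0251
grip_force: 0.0
[0.6469 0.112  0.2396] [0.     0.0002 0.0002] [0.1166 0.0006 0.0006] [ 0.8 -1.8  1.1]
```

```bash
python3 -m pendant '[[[1,0,0,0,0],[1,0,0,0,0]]]'
```

```text
time: 17.15
tool_pos: [0.6469, 0.1123, 0.2394]
orientation: [0.998, 0.058, 0.0, 0.0]
ft_force: [0.9, -1.9, 1.3]
gripper_width: 0.0134
grip_force: 15.0
```

```bash
python3 -m pendant '[[[1,0,21.5,-2.6,0],[1,0,21.7,-0.4,0],[1,0,21.6,1.7,0],[1,0,21.4,3.9,0],[1,0,20.8,6,0],[1,0,20.1,8.1,0],[1,0,0,0,0]]]';python3 go.py 1 0 29.5 230 0
```

```text
time: 18.02
tool_pos: [0.6621, -0.0183, 0.2211]
orientation: [0.998, 0.056, 0.0, 0.001]
ft_force: [5.7, -1.2, 0.3]
gripper_width: 0.0134
grip_force: 14.9
turn -0.004 shift at present yaw [  1.3 -24.1  -8.9] after turn [  1.4 -24.1  -8.9] world target [0.66075637 0.00579832] t 18.025
```

```bash
python3 -m pendant '[[[1,0,19.2,10,0],[1,0,18.1,11.9,0],[1,0,16.9,13.7,0],[1,0,15.4,15.3,0],[1,0,13.8,16.7,0],[1,0,12.1,18,0],[1,0,0,0,0]]]';python3 go.py 1 0 -86 137 0
```

```text
time: 18.9
tool_pos: [0.6726, -0.1108, 0.1343]
orientation: [0.998, 0.058, -0.0, 0.0]
ft_force: [6.5, -1.8, -2.1]
gripper_width: 0.0137
grip_force: 15.0
turn -0.002 shift at present yaw [ 1.8 -1.6 -2.7] after turn [ 1.8 -1.6 -2.7] world target [ 0.67423906 -0.10891204] t 18.9
```

```bash
python3 -m pendant '[[[1,0,10.2,19.1,0],[1,0,8.2,20,0],[1,0,6.2,20.8,0],[1,0,4.1,21.3,0],[1,0,2,18,0],[1,0,0,0,0]]]';python3 go.py 1 0 -117 23 0;python3 avg.py
```

```text
time: 19.65
tool_pos: [0.6764, -0.1413, 0.0349]
orientation: [0.998, 0.058, 0.0, 0.001]
ft_force: [7.5, -4.4, -3.5]
gripper_width: 0.0139
grip_force: 15.0
turn -0.001 shift at present yaw [ 1.7 -1.4 11.9] after turn [ 1.7 -1.4 11.9] world target [ 0.67785779 -0.13970011] t 19.65
[ 0.6764 -0.1413  0.0358] [0.     0.     0.0002] [0.1157 0.0002 0.0017] [ 6.8 -6.  -1.9]
```

```bash
python3 -m pendant '[[[1,0,0,6,0],[1,0,0,6,0],[1,0,0,2,0],[1,0,0,0,0]]]';python3 avg.py
```

```text
time: 20.45
tool_pos: [0.6764, -0.1419, 0.0222]
orientation: [0.998, 0.058, 0.0, 0.001]
ft_force: [5.4, -6.0, -3.0]
gripper_width: 0.0137
grip_force: 15.0
[ 0.6764 -0.1419  0.0222] [0. 0. 0.] [0.1155 0.0004 0.0025] [ 5.9 -6.4 -2.1]
```

```bash
python3 -m pendant '[[[1,0,0,2,0],[1,0,0,2,0],[1,0,0,0,0]]]';python3 -m pendant '[[[1,0,0,2,0],[1,0,0,0,0],[1,0,0,0,0]]]'
```

```text
time: 21.12
tool_pos: [0.6764, -0.142, 0.0183]
orientation: [0.998, 0.058, 0.0, 0.001]
ft_force: [5.4, -6.1, -1.3]
gripper_width: 0.0133
grip_force: 15.0
time: 21.5
tool_pos: [0.6764, -0.142, 0.0167]
orientation: [0.998, 0.058, 0.0, 0.001]
ft_force: [5.5, -5.6, 2.2]
gripper_width: 0.0137
grip_force: 15.0
```

```bash
python3 -m pendant '[[[1,0,0,2,0],[1,0,0,2,0],[1,0,0,0,0]]]';python3 -m pendant '[[[0.45,0,0,0,0],[0.45,0,0,0,0],[0.45,0,0,0,0],[0.45,0,0,-40,0],[0.45,0,0,-40,0],[1,0,0,-20,0],[1,0,0,0,0],[1,0,0,0,0]]]'; python3 go.py 1 0 -117 48 0
```

```text
time: 21.88
tool_pos: [0.6771, -0.1419, 0.0153]
orientation: [0.998, 0.058, 0.001, 0.001]
ft_force: [-1.0, -4.0, 17.2]
gripper_width: 0.0135
grip_force: 15.0
time: 22.88
tool_pos: [0.675, -0.139, 0.1119]
orientation: [0.998, 0.058, -0.001, -0.0]
ft_force: [0.2, 0.1, -1.0]
gripper_width: 0.0217
grip_force: 0.0
turn -0.0 shift at present yaw [ 2.8  1.  63.9] after turn [ 2.8  1.  63.9] world target [ 0.67785779 -0.13970011] t 22.875
```

```bash
python3 - <<'E'
from h import *
np.set_printoptions(precision=4,suppress=True)
sub=lambda c:np.array(c,float)/3.2+[245,120]
e=plane("top",sub([(230,430),(340,494)]),.035);print("bow ends",e,np.linalg.norm(e[0]-e[1]),np.arctan2(*(e[0]-e[1])[1::-1]))
t=cv2.imread("pics/top0.png");h=cv2.cvtColor(t,cv2.COLOR_BGR2HSV);x0,y0,x1,y1=300,235,365,300
w=h[y0:y1,x0:x1].astype(int);b=t[y0:y1,x0:x1].astype(int)
m=((b[...,2]-b[...,0]>50)&(w[...,2]>130)).astype(np.uint8)
n,l,st,c=cv2.connectedComponentsWithStats(m);print(st,c)
i=1+st[1:,4].argmax();pts=np.argwhere(l==i)[:,::-1]+[x0,y0];P=plane("top",pts,.035);c=P[:,:2].mean(0);u,s,v=np.linalg.svd(P[:,:2]-c);print("bow",c,np.arctan2(v[0,1],v[0,0]),len(P))
# disc: dark region
m=(b.max(2)<75).astype(np.uint8);m=cv2.morphologyEx(m,cv2.MORPH_CLOSE,np.ones((9,9)));k=max(cv2.findContours(m,0,1)[0],key=cv2.contourArea)
el=cv2.minEnclosingCircle(k);print("disc",el,plane("top",[np.array(el[0])+[x0,y0]],.025))
E
for i in 1; do python3 go.py 0 440 -66 120 1.05; done
```

```text
bow ends [[ 0.4631 -0.0298  0.035 ]
 [ 0.4137 -0.1081  0.035 ]] 0.09256635777836818 1.0082287162083048
[[   0    0   65   65 4049]
 [  17   19   35   21  176]] [[31.9015 32.1521]
 [34.267  28.5   ]]
bow [ 0.4404 -0.0696] -2.120395095602415 176
disc ((32.93165588378906, 29.478416442871094), 22.212684631347656) [[ 0.4393 -0.0666  0.025 ]]
turn -0.933 shift at present yaw [-224.9  -99.9   -8.1] after turn [ -53.6 -240.2   -8.1] world target [ 0.44  -0.066] t 22.875
```

```bash
python3 -m pendant '[[[0.4,0,0,0,-0.18],[0.4,0,0,0,-0.18],[0.4,0,0,0,-0.18],[0.4,0,0,0,-0.18],[0.4,0,0,0,-0.178],[0.4,0,0,0,0]]]';python3 go.py 0 440 -68 120 1.015
```

```text
time: 23.62
tool_pos: [0.6751, -0.1391, 0.1117]
orientation: [0.874, 0.485, -0.001, -0.001]
ft_force: [0.5, -1.3, -0.3]
gripper_width: 0.0525
grip_force: 0.0
turn -0.002 shift at present yaw [ -64.  -237.1   -8.3] after turn [ -63.6 -237.2   -8.3] world target [ 0.44  -0.068] t 23.625
```

```bash
python3 -m pendant '[[[0.4,-13,-48,-2,0],[0.4,-13,-48,-2,0],[0.4,-13,-48,-2,0],[0.4,-13,-48,-2,0],[0.4,-12,-45,0,0],[0.4,0,0,0,0],[0.4,0,0,0,0]]]';python3 go.py 0 440 -68 120 1.015
python3 - <<'E'
from h import *
N=np.array([.6642,-.0235]);ny=np.array([-np.sin(.117),np.cos(.117)])
t=optics.capture('top')[:,:,::-1];s=optics.capture('side')[:,:,::-1];cv2.imwrite('pics/t4.png',t)
cv2.imwrite('pics/v4.png',np.hstack([cv2.resize(t[120:300,250:390],None,fx=2.5,fy=2.5),cv2.resize(s[190:310,220:420],None,fx=2.2,fy=3.75)])[:600])
for th in(0,.03,.1):
    h=np.r_[N+ny*(.1-.217*np.cos(th)),.033+.217*np.sin(th)]; e=np.r_[.066*np.cos(.117),.066*np.sin(.117),0]
    print(th,px("side",[h-e,h+e]).round(1).ravel(),px("top",[h-e,h+e]).round(1).ravel())
E
```

```text
time: 24.5
tool_pos: [0.4418, -0.0686, 0.1218]
orientation: [0.875, 0.485, 0.0, 0.0]
ft_force: [0.4, -0.2, -0.9]
gripper_width: 0.0531
grip_force: 0.0
turn -0.003 shift at present yaw [-0.4 -1.9  1.8] after turn [-0.4 -1.9  1.8] world target [ 0.44  -0.068] t 24.5
0 [309.1 232.2 270.2 225.8] [364.2 191.  355.3 139.1]
0.03 [309.  230.5 270.  224.1] [364.4 190.3 355.4 138.2]
0.1 [308.8 226.6 269.5 220.2] [364.5 188.7 355.4 136. ]
```

View pics/v4.png

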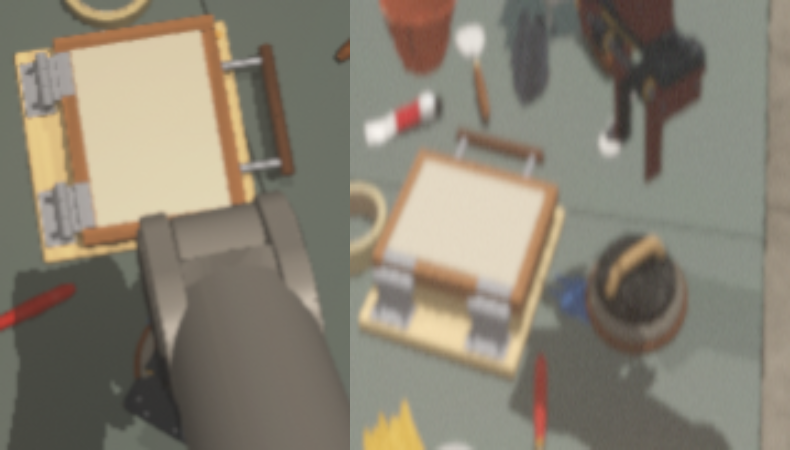

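The frame lies flat: its rod ends in the side view, (268.6,225) and (307,232), match a closed angle of about 0.01. The gripper is over the baren with its fingers across the bow.

```bash
python3 -m pendant '[[[0.4,0,-2,40,0],[0.4,0,0,30,0],[0.4,0,0,10,0],[0.4,0,0,0,0],[0.4,0,0,0,0]]]';python3 go.py 0 440 -68 34 1.015
```

```text
time: 25.22
tool_pos: [0.4405, -0.0675, 0.0426]
orientation: [0.874, 0.486, 0.001, 0.0]
ft_force: [-0.2, -0.9, 0.7]
gripper_width: 0.0526
grip_force: 0.0
turn -0.001 shift at present yaw [-0.7 -0.1  8.6] after turn [-0.7 -0.1  8.6] world target [ 0.44  -0.068] t 25.225
```

```bash
python3 -m pendant '[[[0.4,0,0,5,0],[0.4,0,0,3,0],[0.4,0,0,0,0]]]';python3 -m pendant '[[[1,0,0,0,0],[1,0,0,0,0],[1,0,0,0,0],[1,0,0,0,0],[1,0,0,0,0]]]' 35
```

```text
time: 25.6
tool_pos: [0.4393, -0.0674, 0.0337]
orientation: [0.874, 0.486, -0.0, 0.0]
ft_force: [-0.1, -0.4, -0.2]
gripper_width: 0.0527
grip_force: 0.0
time: 26.22
tool_pos: [0.4395, -0.0674, 0.0338]
orientation: [0.874, 0.486, 0.0, 0.0]
ft_force: [-0.4, -1.2, -0.7]
gripper_width: 0.0098
grip_force: 34.2
```

```bash
python3 -m pendant '[[[1,0,0,-30,0],[1,0,0,-40,0],[1,0,0,0,0],[1,0,0,0,0]]]';python3 go.py 1 -45 0 95 0.898
```

```text
time: 26.72
tool_pos: [0.4388, -0.0676, 0.1032]
orientation: [0.874, 0.486, -0.0, -0.0]
ft_force: [-0.6, -0.2, -1.5]
gripper_width: 0.0101
grip_force: 34.1
turn -0.0 shift at present yaw [128.4 132.9   8.2] after turn [128.4 133.    8.2] world target [ 0.61950765 -0.028753  ] t 26.725
```

```bash
python3 -m pendant '[[[1,32,33,0,0],[1,32,33,0,0],[1,32,33,0,0],[1,32,34,0,0],[1,0,0,15,0],[1,0,0,8,0],[1,0,0,0,0]]]';python3 go.py 1 -45 0 65 0.898
```

```text
time: 27.6
tool_pos: [0.6175, -0.0295, 0.0789]
orientation: [0.874, 0.486, -0.002, -0.001]
ft_force: [0.1, -0.1, -0.8]
gripper_width: 0.0102
grip_force: 34.1
turn -0.0 shift at present yaw [ 1.7  1.3 13.9] after turn [ 1.7  1.3 13.9] world target [ 0.61950765 -0.028753  ] t 27.6
```

```bash
python3 -m pendant '[[[1,0,0,7,0],[1,0,0,5,0],[1,0,0,0,0]]]';python3 -m pendant '[[[1,0,0,2,0],[1,0,0,1,0],[1,0,0,0,0]]]';python3 -m pendant '[[[1,0,0,1,0],[1,0,0,0,0],[1,0,0,0,0]]]'
```

```text
time: 27.98
tool_pos: [0.6195, -0.0291, 0.0685]
orientation: [0.874, 0.486, -0.0, -0.0]
ft_force: [-0.2, -0.2, -1.0]
gripper_width: 0.0097
grip_force: 34.1
time: 28.35
tool_pos: [0.62, -0.0289, 0.0658]
orientation: [0.874, 0.486, 0.0, 0.0]
ft_force: [1.2, -0.7, -1.3]
gripper_width: 0.0099
grip_force: 34.1
time: 28.72
tool_pos: [0.6201, -0.0288, 0.0653]
orientation: [0.874, 0.486, 0.0, 0.0]
ft_force: [-2.3, 0.9, 5.2]
gripper_width: 0.01
grip_force: 34.7
```

```bash
python3 -m pendant '[[[1,0,0,1,0],[1,0,0,0,0],[1,0,0,0,0]]]';python3 -m pendant '[[[1,6.2,7.8,0,0],[1,6.2,7.8,0,0],[1,6.2,7.8,0,0],[1,6.2,7.8,0,0],[1,0,0,0,0]]]';python3 go.py 1 -5 0 65 0.898
```

```text
time: 29.1
tool_pos: [0.6201, -0.0289, 0.0652]
orientation: [0.874, 0.486, 0.0, 0.0]
ft_force: [-5.7, -0.4, 12.6]
gripper_width: 0.0098
grip_force: 35.3
time: 29.72
tool_pos: [0.6584, -0.0247, 0.0652]
orientation: [0.874, 0.486, -0.002, -0.0]
ft_force: [-8.6, -1.6, 16.1]
gripper_width: 0.01
grip_force: 35.6
turn -0.001 shift at present yaw [0.9 0.4 0.2] after turn [0.9 0.4 0.2] world target [ 0.65923418 -0.02408367] t 29.725
```

Rubbing well (about 16 N); on to the bow half.

```bash
python3 -m pendant '[[[1,6.2,7.8,0,0],[1,6.2,7.8,-0.2,0],[1,6.2,7.8,0,0],[1,6.2,7.8,0,0],[1,6.2,7.8,0,0],[1,0,0,0,0],[1,0,0,0,0]]]';python3 go.py 1 45 0 65 0.898
```

```text
time: 30.6
tool_pos: [0.7088, -0.0187, 0.0653]
orientation: [0.874, 0.486, -0.0, 0.0]
ft_force: [-5.5, -0.4, 9.8]
gripper_width: 0.0099
grip_force: 35.1
turn -0.001 shift at present yaw [ 0.5 -0.2  0.3] after turn [ 0.5 -0.2  0.3] world target [ 0.70889235 -0.018247  ] t 30.6
```

```bash
python3 -m pendant '[[[1,0,0,-20,0],[1,0,0,-22,0],[1,0,0,0,0]]]';python3 go.py 0 439 -67 100 1.015
```

```text
time: 30.98
tool_pos: [0.7111, -0.0182, 0.1091]
orientation: [0.874, 0.486, 0.002, 0.001]
ft_force: [1.1, 0.4, -1.2]
gripper_width: 0.0099
grip_force: 34.1
turn -0.0 shift at present yaw [-185.1 -205.3    9.1] after turn [-185.  -205.4    9.1] world target [ 0.439 -0.067] t 30.975
```

```bash
python3 -m pendant '[[[1,-37,-41,0,0],[1,-37,-41,0,0],[1,-37,-41,0,0],[1,-37,-41,0,0],[1,-36,-40,0,0],[1,0,0,20,0],[1,0,0,20,0],[1,0,0,10,0],[1,0,0,0,0],[1,0,0,0,0]]]';python3 go.py 0 439 -67 34 1.015
```

```text
time: 32.22
tool_pos: [0.4392, -0.067, 0.0564]
orientation: [0.874, 0.486, 0.0, 0.0]
ft_force: [-0.1, 0.3, -0.6]
gripper_width: 0.0099
grip_force: 34.1
turn -0.0 shift at present yaw [-0.  -0.2 22.4] after turn [-0.  -0.2 22.4] world target [ 0.439 -0.067] t 32.225
```

```bash
python3 -m pendant '[[[1,0,0,12,0],[1,0,0,6,0],[1,0,0,3,0],[1,0,0,0,0],[1,0,0,0,0]]]';python3 -m pendant '[[[1,0,0,1,0],[1,0,0,0.7,0],[1,0,0,0,0]]]'
```

```text
time: 32.85
tool_pos: [0.4388, -0.0671, 0.0351]
orientation: [0.874, 0.486, 0.0, 0.0]
ft_force: [0.2, -0.3, -0.9]
gripper_width: 0.0097
grip_force: 34.1
time: 33.22
tool_pos: [0.4388, -0.0672, 0.0337]
orientation: [0.874, 0.486, 0.0, 0.0]
ft_force: [-2.1, 0.3, 5.0]
gripper_width: 0.0102
grip_force: 34.7
```

Touched down; release, rise, and check the result by camera.

```bash
python3 -m pendant '[[[0.4,0,0,-0.7,0],[0.4,0,0,0,0],[0.4,0,0,0,0],[0.4,0,0,0,0],[0.4,0,0,-20,0],[0.4,0,0,-40,0],[0.4,0,0,-60,0],[0.4,0,0,-60,0],[0.4,0,0,0,0],[0.4,0,0,0,0]]]'
python3 - <<'E'
from h import *
np.set_printoptions(precision=4,suppress=True)
t=optics.capture('top')[:,:,::-1];s=optics.capture('side')[:,:,::-1];cv2.imwrite('pics/t5.png',t);cv2.imwrite('pics/s5.png',s)
s0=cv2.imread('pics/side0.png');d=np.abs(s.astype(int)-s0).max(2)
print("changed px near tin/jar/roller/gouge",[(d[y0:y1,x0:x1]>40).mean().round(3) for x0,y0,x1,y1 in((250,308,284,338),(172,282,208,342),(305,172,342,208),(208,308,224,355))])
def bow(im):
    b=im[240:290,325:380].astype(int);w=b.max(2);m=((b[...,2]-b[...,0]>45)&(w>130)).astype(np.uint8);n,l,st,c=cv2.connectedComponentsWithStats(m);i=1+st[1:,4].argmax();return st[i],c[i]+[325,240]
a,b=bow(s0),bow(s);print(a,b,plane("side",[a[1],b[1]],.0385))
# rod centre line: dark brown pixels near predicted handle
N=np.array([.6642,-.0235]);ny=np.array([-np.sin(.117),np.cos(.117)])
S=cv2.imread('pics/v4.png') is not None
for c in(275,288,302): print(c,s[218:240,c,2].tolist())
E
```

```text
time: 34.48
tool_pos: [0.4382, -0.0674, 0.2136]
orientation: [0.874, 0.486, -0.0, 0.0]
ft_force: [-0.5, -0.1, -0.1]
gripper_width: 0.0529
grip_force: 0.0
changed px near tin/jar/roller/gouge [np.float64(0.0), np.float64(0.0), np.float64(0.001), np.float64(0.0)]
(array([ 11,  13,  26,  15, 131], dtype=int32), array([347.8779, 258.6641])) (array([ 12,  14,  26,  15, 125], dtype=int32), array([348.464, 259.456])) [[ 0.4466 -0.0605  0.0385]
 [ 0.4436 -0.0577  0.0385]]
275 [138, 139, 139, 142, 140, 140, 136, 132, 120, 112, 112, 126, 136, 143, 156, 173, 187, 201, 216, 224, 226, 227]
288 [141, 142, 140, 139, 142, 141, 143, 141, 141, 135, 129, 112, 111, 119, 134, 141, 153, 171, 184, 200, 215, 223]
302 [129, 138, 140, 142, 141, 139, 141, 140, 141, 141, 140, 137, 140, 148, 160, 168, 164, 157, 157, 168, 183, 194]
```

The baren is back within 4 mm of where it started and flat. The frame's rod sits at its closed height, and the bystanders look unchanged.

```bash
python3 -c "
from cell import env
print(env.job_done())"
```

```text
the job is handed in; nothing more can be done
None
```

The proof was taken and handed in at about 35 s of the 72 s allowed, and no verdict came back: boat seated in the jig, frame closed flat on it, sheet rubbed from stern to bow at about 10–16 N, baren back on its pad, and no change seen around the ink tin, jar, roller or gouge in the last picture.

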